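# Find the high spot of a bent polisher spindle

### The arm

A 6-joint arm with a two-finger parallel gripper is mounted at the origin on the work surface. World frame = base frame: x ahead of the robot, y to its left, z up, the work surface at z = 0. Lengths are in mm, angles in degrees, forces in N, time in s.
With the tool pointing down it reaches from about 350 to 850 mm from the base axis. Payload 8.1 kg.
Tool frame: the origin (TCP) lies between the finger pads; the fingertips stand 22 mm ahead of it and the grasp point (between the pads) lies 3 mm ahead of it; z points along the fingers, y is the direction in which the jaws open and shut (so a half turn about z gives the same grasp; the last joint's range is limited). The gripper opens to 85 mm and grips with 20 to 120 N. Pads are 22 mm wide; open, the fingers measure 114 mm over their backs; the gripper's body (76 mm by 85 mm) begins 54 mm behind the grasp point. The pads swing forward as they close: fully open they stand 13 mm farther back than shut.
Start: joints at [-75.711, 7.471, 85.268, -0, 87.261, -4.893], TCP at [197.168, -566.683, 253.292] pointing down, gripper open.
Joint ranges: [-169.43, 169.43], [-51.17, 129.36], [1.28, 143.12], [-76.62, 256.62], [0, 156.53], [-152.29, 152.29]. Speed limits (degrees/s): [136.94, 136.94, 159.86, 180, 180, 180].

### API

Orientations are given as [roll, pitch, yaw] about the fixed x, y, z axes, in that order (R = Rz(yaw) Ry(pitch) Rx(roll)).
In Python, from bench import r gives the robot as it stands.
- The arm moves only by the tool drive_tool, never from a script. Its argument "moves" is a list of rows, each a list of 2 entries, a list of its own where there are three numbers: the shift along the world's x, y, z in mm, then the turn about the world's z in degrees. A call has exactly 8 rows; each row is the pose to reach, as a shift and turn from the pose commanded when the call began; what a row does not reach only later rows make up. A row lasts 1/12 s, in which the tool goes at most 41.7 mm and 7.16 degrees, less where a joint would pass 70% of its speed; a pose out of reach is approached as far as the arm can. A call with a gripper value outside its range is refused whole. "fingers" is the finger opening in mm, from 0 to 85.4, set as the call begins (left out, the last holds). The fingers move at their own pace and stop on an object; "squeeze" is the grip in N (left out, the last holds). Time passes only in rows, so rows that repeat a pose let the fingers close, or fill a call up. It gives the time, the measured TCP pose, the force and the opening at its end, in the units of the state.
- r.sense(): the state, without advancing time (a new reading comes with each control period).
- r.snapshot(name): name is "scene" or "top" or "wrist"; returns a dict with "pixels" (420x560x3 uint8, red, green, blue), "camera_matrix" (3x3 intrinsics, pixels), "xyz" and "orientation" of the camera in the world. Camera axes: x right, y down, z forward; pixel columns grow to the right and rows downward; lengths in mm; the calibration is good to about 2 mm. A picture is of the moment at which its call begins. There is no depth.
- r.hand_in(): hands the job in, once; it reports no verdict.
The state is a dict: "time": time; "joint_pos": joint angles; "qd": joint speeds; "joint_efforts": joint torques, N m; "tool_pos": TCP position; "tcp_rot": TCP orientation; "ft_force": force on the tool from outside, world axes, zero at the start; "wrist_torque": the same for the moment, N m; "finger_gap": finger opening in mm.
Only numpy, scipy, OpenCV 4.12 (cv2) and the standard library are available. Lean on these libraries where they do the work, as an engineer would, in place of code of your own. Each camera call takes 0.05 s, during which the arm holds its last target.

### The job

The stone polisher's spindle lying in the V-blocks is bent: lower the dial indicator until its plunger rests on the middle of the spindle and is pressed in about half its travel, then turn the spindle in the V-blocks (its drive pins serve as handles) until you have seen the lowest reading, and after it the highest. Leave it resting in the V-blocks with the high spot under the plunger, ready to be straightened. Never run the plunger to the end of its travel, lift the spindle out of the V-blocks or disturb the other things on the bench.

Things in the scene. Friction and masses are not known exactly. Their poses are not given: they have to be found in the camera images.
- stand: fixed runout stand: dark stone plate 190 x 176 x 25 mm, two steel V-blocks (centred at y = -55 and +55 mm, 30 thick, 68 wide, tops at z = 100 mm), iron column behind (x = -98 to -68, y = -19 to 19, top z = 205 mm). Origin on the bench under the spindle's axis, midway between the V-blocks. y: along the spindle to its flanged end; x: across it, from column towards dial face; z up
- carriage (a joint): slide on the column that carries the dial indicator: m, 0 fully up, grows as it goes down, to 0.055. Friction holds it where it is left (about 4 N pushes it down, 13 N lifts it). It starts with the plunger 10 to 40 mm clear of the spindle
- knob_grip (a point): grip point of the carriage's black upright round knob (22 mm diameter, 38 tall), on its axis, 16 mm under its top, 28 mm above the carriage block; at x = -50, y = 0 mm in the stand's frame. Grip it from above with the fingers on its +y and -y sides: the indicator's back stands 26 mm from the knob's +x side, and its top is 11 mm above this point
- dial_center (a point): centre of the indicator's white dial (80 mm bezel), facing the stand's +x. The black needle points up with the plunger out and makes one clockwise turn over the plunger's 16 mm travel: straight down is half travel, each of the 16 marks is 1 mm
- plunger (a joint): how far the indicator's sprung plunger is pressed in: m, 0 fully out, 0.008 half, 0.016 the end of its travel (it presses with 0.6 N at first, 1.3 N at the end). Once the tip rests on the spindle it grows one for one as the carriage goes down; a higher spot on the spindle reads more
- plunger_tip (a point): lowest point of the plunger's ball tip (10 mm diameter), at x = 0, y = 0 in the stand's frame. On the spindle's lowest side it rests about 112 mm above the stand's origin, on its highest side about 117 mm. With the plunger out, 120 mm below point knob_grip
- spindle: bent steel spindle, loose in the V's, 215 mm long, about 0.9 kg. Origin on its axis (z = 100 mm in the stand's frame) midway between the V-blocks, y along it to the flange (124 mm across, 12 thick). Its 30 mm middle is bowed 2.5 mm to one side, the high spot, at first on any side but the underside. In a turn the reading goes up and down once, as a cosine. 1 to 2 N on a pin turns it; it stays put
- pin0 (a point): one of four drive pins (steel, 16 mm diameter) standing out of the flange's outer face along the spindle's axis, from y = 90 to 132 mm in the stand's frame, 50 mm from the axis, 90 degrees apart. This point: on its centre line at y = 112 mm. Push a pin sideways, or take it loosely between the fingers from above and lead it round the axis; a push down of 7 N tips the spindle
- pin1 (a point): the same on the second pin, 90 degrees on from pin0 (turning from the stand's +z towards its +x)
- pin2 (a point): the same on the third pin, 180 degrees on from pin0
- pin3 (a point): the same on the fourth pin, 270 degrees on from pin0
- wrench: bystander: steel open-ended wrench 190 mm long lying on the bench; leave alone
- pad: bystander: black rubber backing pad 100 mm in diameter, 30 mm tall; leave alone
- tin: bystander: metal grease tin 74 mm in diameter, 85 mm tall; leave alone
- slab: bystander: polished stone sample 220 x 160 x 20 mm; leave alone

How it is judged (in metres and radians):
On the way, in this order (a step that is already met when the one before it is completed fails the run):
1. the indicator's plunger rests on the spindle, pressed in about half its travel (5.5 to 11 mm of 16) (value of joint plunger between 0.0055 and 0.011 m and z of plunger_tip in the frame of stand below 0.119 m and contact force between plunger and spindle above 0.2 N), for 0.2 s.
2. the spindle has been turned to its lowest reading (within 0.8 mm), the plunger riding on it (z of plunger_tip in the frame of stand below 0.113 m and contact force between plunger and spindle above 0.2 N), for 0.1 s.
At the end, for the whole second after the job is handed in: the spindle lies at rest in both V-blocks (axis within 1.2 mm of its height, within 0.03 rad of the V's) with the plunger resting on it, pressed in more than 3 mm, and reading within 0.5 mm of the highest reading the spindle gives (z of plunger_tip in the frame of stand above 0.1167 m and contact force between plunger and spindle above 0.2 N and value of joint plunger above 0.003 m and z of spindle in the frame of stand between 0.098 and 0.1012 m and angle between the y axis of spindle and the y axis of stand, either way round below 0.03 rad and linear speed of spindle below 0.02 m/s and angular speed of spindle below 0.1 rad/s); the robot touches nothing.
It fails at once if the plunger was run to the end of its travel (value of joint plunger above 0.0155 m).
It fails at once if the spindle was lifted or knocked out of the V-blocks (z of spindle in the frame of stand above 0.11 m or z of spindle in the frame of stand below 0.09 m).
It fails at once if a bystander was moved more than 30 mm (distance of any of wrench, pad, tin, slab from where it was at the start of the episode above 0.03 m).
It also fails if it takes over 72 s, if anything falls off the work surface, if the arm or the gripper's body presses on something with over 40 N, if the wrist force passes 120 N, or if a joint passes its speed limit or range.

## Working session

There is one attempt and no reset: what is moved stays moved. The work goes in short steps, Python scripts to look and compute and a tool call to move; the robot and the scene stay as the last step left them, time stands still between calls to the robot, and variables do not carry over. Pictures are saved under pics/ and viewed, and the job is handed in when it is done.

Besides the shell and the picture viewer there is one more tool, called after "Request:" as name(argument=value, ...) on one line, values as JSON. drive_tool: Moves the arm, as the interface text tells. Its arguments: {"type":"object","properties":{"moves":{"type":"array","items":{"type":"array"}},"fingers":{"type":"number"},"squeeze":{"type":"number"}},"required":["moves"]}

```bash
ls; mkdir -p pics; cat > h.py <<'E'
import numpy as np, cv2
from bench import r
def snap(n,f):
    s=r.snapshot(n); cv2.imwrite('pics/'+f,cv2.cvtColor(np.asarray(s['pixels'],dtype=np.uint8),cv2.COLOR_RGB2BGR)); return s
E
python3 - <<'E'
from h import *
for n in ['scene','top','wrist']:
    s=snap(n,n+'0.png'); print(n,s['camera_matrix'],s['xyz'],s['orientation'])
print(r.sense())
E
```

```text
pics
scene [[424.87933332   0.         284.274699  ]
 [  0.         424.87933332 209.90688236]
 [  0.           0.           1.        ]] [1076.43362989 -302.81552567 1034.29720815] [-142.60998537    0.51058699   63.45106509]
top [[419.15442685   0.         287.11643862]
 [  0.         419.15442685 209.9352691 ]
 [  0.           0.           1.        ]] [ 388.23532822  -25.57304277 1281.72257953] [-173.75429518    0.77284688  -88.52160572]
wrist [[351.74479803   0.         282.62764633]
 [  0.         351.74479803 210.00825967]
 [  0.           0.           1.        ]] [ 259.8814076  -545.73638897  373.18015442] [ 1.64529598e+02  1.27062863e-01 -7.09060329e+01]
{'time': 0.15, 'joint_pos': array([-7.57121922e+01,  7.50425506e+00,  8.53152898e+01,  2.13553905e-03,
        8.72623041e+01, -4.89500120e+00]), 'qd': array([-0.08053331, -0.20009402, -0.13571987,  0.01867859, -0.18429678,
        0.07671116]), 'joint_efforts': array([ 1.32427696e-03, -5.70063400e+01, -5.01157522e+01, -1.50961528e-04,
        9.62551567e-03, -3.20299682e-05]), 'tool_pos': array([ 197.06629382, -566.29661254,  252.49162916]), 'tcp_rot': array([-1.79918632e+02, -9.10934036e-03,  1.91826990e+01]), 'ft_force': array([-0.25983899, -0.39342249,  0.00596104]), 'wrist_torque': array([-0.00191328, -0.01585341, -0.00278399]), 'finger_gap': 85.22972756799918}
```

View pics/scene0.png

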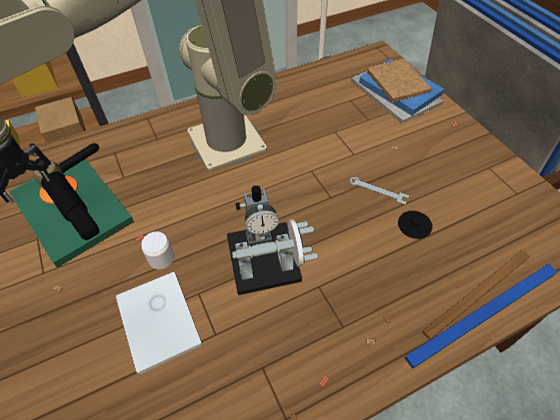

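View pics/top0.png

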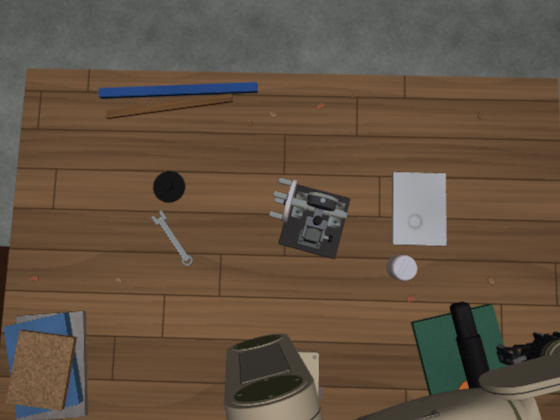

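View pics/wrist0.png

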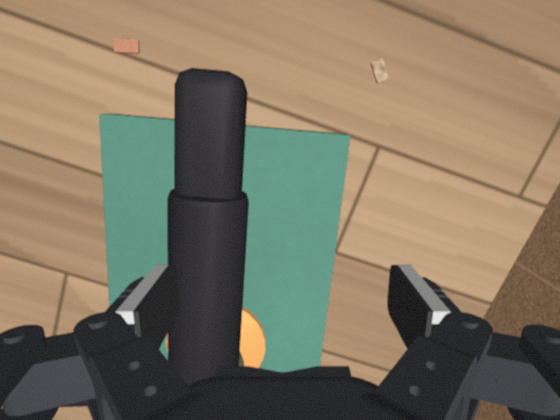

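The bench pictures show the stand near scene pixel (262,250) and top pixel (315,220). The robot-held side is clear, and the flange with its pins points to scene right. I'll zoom in.

```bash
python3 - <<'E'
import cv2
a=cv2.imread('pics/scene0.png')[170:300,210:340]; cv2.imwrite('pics/sc_z.png',cv2.resize(a,(585,585),interpolation=2))
a=cv2.imread('pics/top0.png')[165:270,255:365]; cv2.imwrite('pics/tp_z.png',cv2.resize(a,None,fx=5.3,fy=5.3,interpolation=2))
E
```

```text
(no output)
```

View pics/sc_z.png

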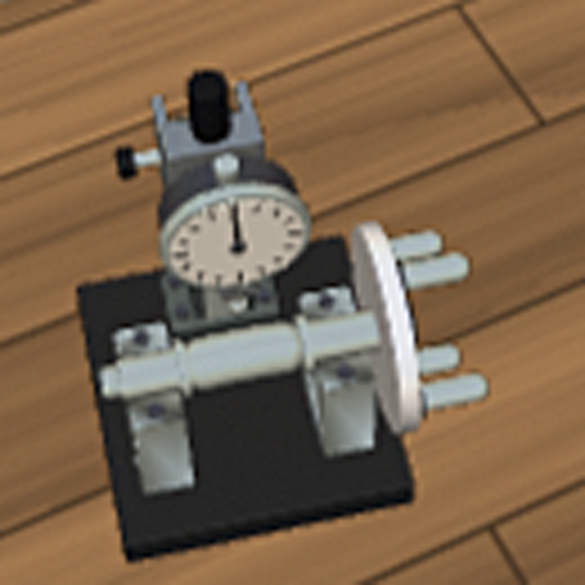

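View pics/tp_z.png

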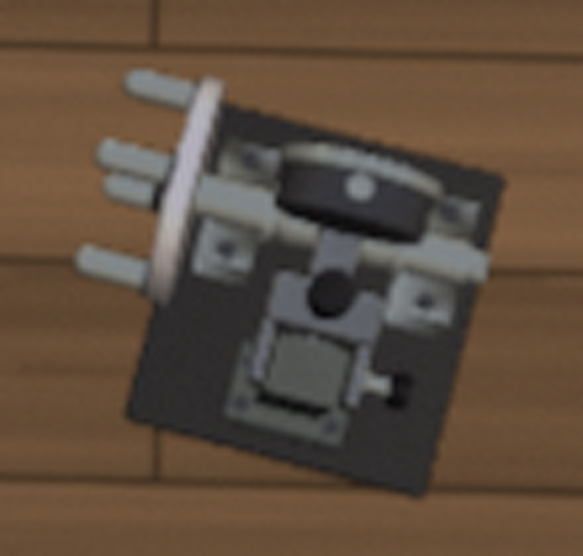

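```bash
cat >> h.py <<'E'
from scipy.spatial.transform import Rotation as Ro
CAM={'scene':(424.879,284.275,209.907,[1076.434,-302.816,1034.297],[-142.60998537,0.51058699,63.45106509]),
'top':(419.154,287.116,209.935,[388.235,-25.573,1281.723],[-173.75429518,0.77284688,-88.52160572])}
def proj(n,P):
    f,cx,cy,t,o=CAM[n]; p=Ro.from_euler('xyz',o,degrees=True).inv().apply(np.atleast_2d(P)-t)
    return np.c_[f*p[:,0]/p[:,2]+cx,f*p[:,1]/p[:,2]+cy]
E
cat > fit.py <<'E'
from h import *
from scipy.optimize import least_squares
def T(u,v): return ('top',(u+.5)/5.3-.5+255,(v+.5)/5.3-.5+165)
def S(u,v): return ('scene',(u+.5)/4.5-.5+210,(v+.5)/4.5-.5+170)
# obs, fn(params)-> stand-frame point ; params xs,ys,yaw,X0,phi,hk
def pin(k,p): a=p[4]+k*np.pi/2; return (50*np.sin(a),132,100+50*np.cos(a))
obs=[(T(505,180),lambda p:(p[3]+190,-88,25)),(T(425,497),lambda p:(p[3],-88,25)),(T(127,418),lambda p:(p[3],88,25)),
(S(413,488),lambda p:(p[3]+190,88,25)),(S(128,543),lambda p:(p[3]+190,-88,25)),(S(78,287),lambda p:(p[3],-88,25)),
(T(330,290),lambda p:(-50,0,p[5])),(S(209,78),lambda p:(-50,0,p[5])),
(T(130,80),lambda p:pin(1,p)),(T(102,150),lambda p:pin(0,p)),(T(108,185),lambda p:pin(2,p)),(T(80,255),lambda p:pin(3,p)),
(S(437,242),lambda p:pin(3,p)),(S(464,266),lambda p:pin(0,p)),(S(455,360),lambda p:pin(2,p)),(S(483,387),lambda p:pin(1,p))]
def res(p):
    R=[]
    for (n,u,v),f in obs:
        x,y,z=f(p);c,s=np.cos(p[2]),np.sin(p[2])
        R+=list((proj(n,(p[0]+c*x-s*y,p[1]+s*x+c*y,z))[0]-(u,v)))
    return R
best=min((least_squares(res,[400,-100,.25*k,-95,ph,250],loss='soft_l1') for k in (-1,1) for ph in (.2,-.2)),key=lambda s:s.cost)
p=best.x; print(p,np.degrees(p[[2,4]]),best.cost); print(np.round(np.array(res(p)).reshape(-1,2),1).tolist())
E
python3 fit.py
```

```text
[ 5.23099043e+02 -9.63198372e+01 -2.44807170e-01 -1.24487298e+02
  3.37058153e-02  2.89452291e+02] [-14.02641765   1.93120096] 6.820819236013387
[[1.3, -0.3], [0.3, 1.0], [-0.4, 0.0], [0.4, 0.1], [-1.8, 1.2], [-0.6, -0.6], [1.5, 0.5], [-0.8, 0.1], [-0.3, 0.1], [-0.4, 0.3], [-0.3, -0.2], [-0.4, 0.4], [1.2, 0.6], [1.0, 0.4], [1.0, -0.5], [0.7, 0.1]]
```

Request:
drive_tool(moves=[[[15,20,40],-5],[[45,60,75],-10],[[75,100,110],-15],[[105,140,140],-20],[[135,180,147],-25],[[165,220,147],-30],[[188,255,147],-33],[[210,290,147],-33.2]], fingers=45, squeeze=30)

```text
time: 0.82
tool_pos: [367.6, -334.3, 395.0]
tcp_rot: [180.0, -0.1, -14.3]
ft_force: [0.9, -1.2, -0.7]
finger_gap: 45.1
```

Request:
drive_tool(moves=[[[12,37,0],0],[[24,74,0],0],[[36,111,0],0],[[48,148,0],0],[[57,175,0],0],[[63,186,0],0],[[67,192.5,0],0],[[67,192.5,0],0]])

```text
time: 1.48
tool_pos: [434.3, -142.2, 393.8]
tcp_rot: [-180.0, 0.0, -13.9]
ft_force: [-0.7, 0.1, 0.2]
finger_gap: 44.8
```

```bash
python3 - <<'E'
from h import *
s=snap('wrist','w1.png'); print(s['xyz'],s['orientation']); t=r.sense(); print(t['tool_pos'],t['tcp_rot'],t['ft_force'],t['time'])
f=s['camera_matrix'][0][0]; print(s['camera_matrix'])
def pw(P):
    p=Ro.from_euler('xyz',s['orientation'],degrees=True).inv().apply(np.array(P)-s['xyz']); return f*p[:2]/p[2]+[s['camera_matrix'][0][2],s['camera_matrix'][1][2]]
print(pw((474.6,-84.2,289.5)))
E
```

```text
[ 498.82921412 -159.81303806  514.64914938] [ 1.64503277e+02  4.96976067e-03 -1.03985273e+02]
[ 433.88294183 -143.195852    393.78348656] [ 1.79987688e+02  2.91213928e-02 -1.39502796e+01] [-0.0823317   0.35138042 -0.54789511] 1.5333
[[351.74479803   0.         282.62764633]
 [  0.         351.74479803 210.00825967]
 [  0.           0.           1.        ]]
[178.55892615 179.33791771]
```

View pics/w1.png

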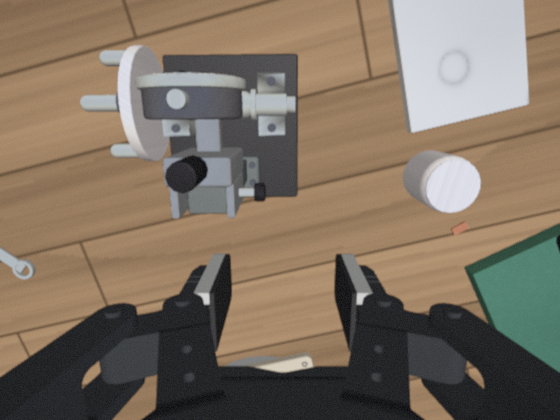

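Knob top is at wrist pixel (180,177), within a millimetre or two of the fitted position. I'll move above it.

Request:
drive_tool(moves=[[[15,22,0],0],[[30,44,-10],0],[[40.5,59,-30],0],[[40.5,59,-55],0],[[40.5,59,-70],0],[[40.5,59,-70],0],[[40.5,59,-70],0],[[40.5,59,-70],0]])

```text
time: 2.2
tool_pos: [474.5, -85.4, 325.3]
tcp_rot: [180.0, -0.1, -14.1]
ft_force: [0.3, -0.2, 0.1]
finger_gap: 45.0
```

```bash
python3 - <<'E'
from h import *
s=snap('wrist','w2.png'); print(s['xyz'],s['orientation']); t=r.sense(); print(t['tool_pos'],t['tcp_rot'],t['ft_force'],t['time'])
f=s['camera_matrix'][0][0]
def pw(P):
    p=Ro.from_euler('xyz',s['orientation'],degrees=True).inv().apply(np.array(P)-s['xyz']); return f*p[:2]/p[2]+[s['camera_matrix'][0][2],s['camera_matrix'][1][2]]
print(pw((474.6,-84.2,289.5)))
E
```

```text
[ 538.83312858 -103.12714417  446.20137477] [ 1.64588712e+02 -2.20990952e-02 -1.04192816e+02]
[474.74102778 -85.31591796 325.73325548] [ 1.79988470e+02 -1.32980105e-01 -1.40941436e+01] [-0.8447832  -0.25402371  0.56123073] 2.25
[277.08464973 257.64005381]
```

View pics/w2.png

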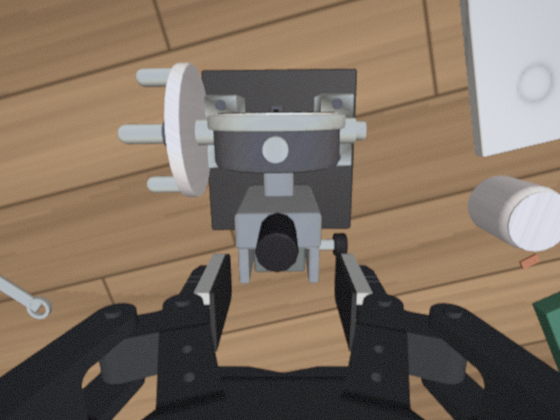

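Request:
drive_tool(moves=[[[2,1,-12],0],[[2,1,-24],0],[[2,1,-35],0],[[2,1,-42],0],[[2,1,-45],0],[[2,1,-45],0],[[2,1,-45],0],[[2,1,-45],0]])

```text
time: 2.92
tool_pos: [476.6, -83.3, 279.6]
tcp_rot: [180.0, -0.0, -14.0]
ft_force: [0.4, -0.0, 0.4]
finger_gap: 45.0
```

Request:
drive_tool(moves=[[[0,0,0],0],[[0,0,0],0],[[0,0,0],0],[[0,0,0],0],[[0,0,0],0],[[0,0,0],0],[[0,0,0],0],[[0,0,0],0]], fingers=10, squeeze=30)

```text
time: 3.58
tool_pos: [476.7, -82.9, 279.6]
tcp_rot: [-179.9, -0.1, -14.0]
ft_force: [1.1, 5.0, 3.9]
finger_gap: 20.8
```

```bash
cat >> h.py <<'E'
def zoom(n,f,box=(170,300,210,340),k=4.5):
    s=snap(n,f); a=cv2.imread('pics/'+f)[box[0]:box[1],box[2]:box[3]]; cv2.imwrite('pics/'+f,cv2.resize(a,None,fx=k,fy=k,interpolation=2))
    t=r.sense(); print(n,t['time'],t['tool_pos'].round(1),t['tcp_rot'].round(1),t['ft_force'].round(1),round(t['finger_gap'],1))
E
python3 -c "
from h import *
zoom('scene','s3.png')"
```

```text
scene 3.6333 [476.7 -82.9 279.6] [-1.799e+02 -1.000e-01 -1.400e+01] [1.3 6.  3.3] 21.5
```

View pics/s3.png

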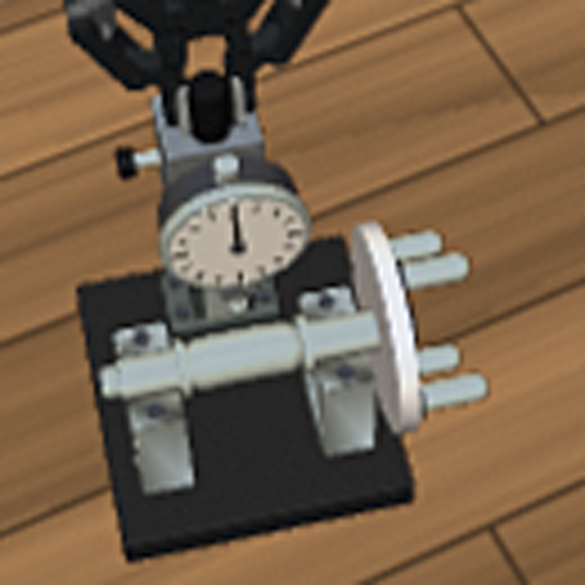

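The knob is held (gap 21.5 mm) and the needle is still straight up. I'll go down 38 mm.

Request:
drive_tool(moves=[[[0,0,-5],0],[[0,0,-11],0],[[0,0,-17],0],[[0,0,-23],0],[[0,0,-29],0],[[0,0,-34],0],[[0,0,-38],0],[[0,0,-38],0]])

```text
time: 4.3
tool_pos: [476.7, -82.8, 240.6]
tcp_rot: [-179.9, -0.0, -14.0]
ft_force: [4.8, 4.9, -3.6]
finger_gap: 20.9
```

```bash
python3 -c "
from h import *
zoom('scene','s4.png')"
```

```text
scene 4.35 [476.7 -82.8 240.6] [-179.9   -0.   -14. ] [ 4.4  3.8 -2.6] 21.1
```

View pics/s4.png

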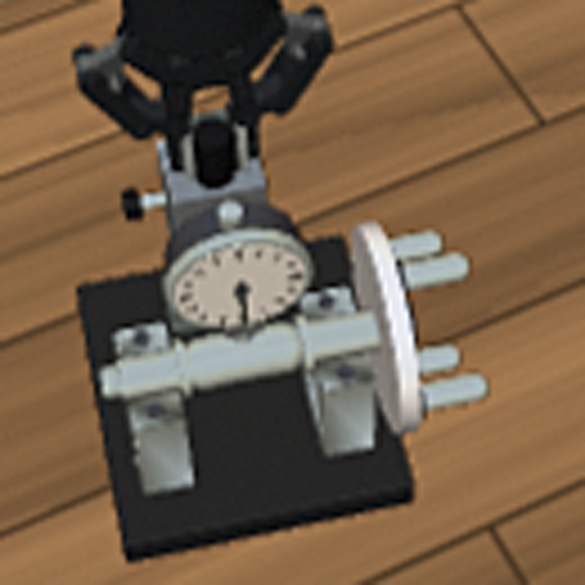

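The needle points almost straight down, so the reading is about 8 mm. I'll release the knob and write a needle reader.

Request:
drive_tool(moves=[[[0,0,0],0],[[0,0,0],0],[[0,0,0],0],[[0,0,0],0],[[0,0,0],0],[[0,0,0],0],[[0,0,0],0],[[0,0,0],0]], fingers=45)

```text
time: 5.02
tool_pos: [476.3, -83.4, 241.0]
tcp_rot: [180.0, 0.0, -14.0]
ft_force: [0.0, -0.0, 0.0]
finger_gap: 44.8
```

```bash
cat > dial.py <<'E'
from h import *
# stand fit
SX,SY,YAW=523.1,-96.3,-0.2448
def w(x,y,z):
    c,s=np.cos(YAW),np.sin(YAW); return np.array([SX+c*x-s*y,SY+s*x+c*y,z])
def read(f,cz=(0,0)):
    s=snap('scene',f); im=cv2.imread('pics/'+f); k=6
    a=im[195:265,225:305]; a=cv2.resize(a,None,fx=k,fy=k,interpolation=cv2.INTER_CUBIC)
    # dial face: light beige
    hsv=cv2.cvtColor(a,cv2.COLOR_BGR2HSV).astype(int); b,g,rr=[a[...,i].astype(int) for i in range(3)]
    m=((rr-b>12)&(rr>170)).astype(np.uint8)
    n,l,st,c=cv2.connectedComponentsWithStats(m); i=1+np.argmax(st[1:,4]); cn,_=cv2.findContours((l==i).astype(np.uint8),0,1)
    h=cv2.convexHull(max(cn,key=cv2.contourArea)); el=cv2.fitEllipse(h); (cx,cy)=el[0]
    # affine: directions of stand y, z at the dial
    P0=w(20,0,190); q=proj('scene',[P0,P0+(w(0,1,0)-w(0,0,0))*30,P0+[0,0,30]]); A=np.c_[q[1]-q[0],q[2]-q[0]]/30
    rx=np.abs(h[:,0,:]-[cx,cy]); 
    yy,xx=np.mgrid[:a.shape[0],:a.shape[1]]; d=np.linalg.inv(A)@np.stack([(xx-cx).ravel()/k,(yy-cy).ravel()/k]); R=np.hypot(*d); th=np.degrees(np.arctan2(d[0],d[1]))%360
    gray=cv2.cvtColor(a,cv2.COLOR_BGR2GRAY).ravel(); sel=(R>9)&(R<21)
    wgt=np.clip(150-gray[sel].astype(float),0,None); hst=np.histogram(th[sel],72,(0,360),weights=wgt)[0]
    hs=hst+np.roll(hst,1)+np.roll(hst,-1); pk=np.argmax(hs)*5+2.5; dd=(th[sel]-pk+180)%360-180; near=np.abs(dd)<20
    ang=(pk+np.sum((dd*wgt)[near])/np.sum(wgt[near]))%360
    cv2.imwrite('pics/z_'+f,a); t=r.sense()
    print(f,'dial px',cx/k+225,cy/k+195,'axes',np.round(np.array(el[1])/k,1),'ang %.1f reading %.2f'%(ang,ang/22.5),'t',t['time'],t['tool_pos'].round(1),t['ft_force'].round(1),round(t['finger_gap'],1))
E
python3 -c "
from dial import *
read('s5.png')"
```

```text
s5.png dial px 263.31648508707684 233.34643046061197 axes [16.8 29.3] ang 177.9 reading 7.91 t 5.0667 [476.3 -83.4 241. ] [ 0.2 -0.4  0. ] 45.0
```

View pics/z_s5.png

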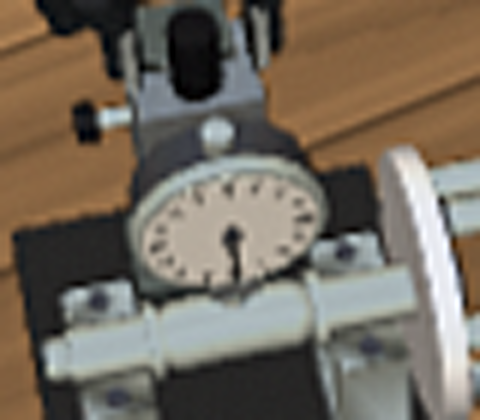

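Reading is 7.9 mm and holds after release. Next I'll move up and over to hover above the top pin.

Request:
drive_tool(moves=[[[0,0,25],0],[[0,0,55],0],[[0,0,80],6],[[5,5,85],13],[[15,20,85],20],[[25,34,85],27],[[36,48,85],34],[[46,61,85],41]])

```text
time: 5.73
tool_pos: [522.8, -21.6, 326.2]
tcp_rot: [180.0, -0.0, 27.3]
ft_force: [-0.6, 0.7, -0.9]
finger_gap: 45.2
```

Request:
drive_tool(moves=[[[10,13,0],7],[[20,26,0],14],[[28,36,0],21],[[31,40,0],28],[[31,40,0],35],[[31,40,0],42],[[31,40,-10],49],[[31,40,-30],49]], fingers=30)

```text
time: 6.4
tool_pos: [554.7, 17.7, 298.6]
tcp_rot: [179.7, -0.1, 76.5]
ft_force: [0.9, 0.3, 0.5]
finger_gap: 30.4
```

```bash
cat >> dial.py <<'E'
def wrist(f,pts=()):
    s=snap('wrist',f);K=s['camera_matrix'];t=r.sense()
    print('tool',t['tool_pos'].round(1),t['tcp_rot'].round(1),t['time'])
    for P in pts:
        p=Ro.from_euler('xyz',s['orientation'],degrees=True).inv().apply(np.array(P)-s['xyz']); print((K[0][0]*p[:2]/p[2]+[K[0][2],K[1][2]]).round(1),p[2].round())
    return s
E
python3 -c "
from dial import *
wrist('w6.png',[w(1.7,132,158),w(1.7,132,150),w(1.7,112,150),w(50,132,98),w(-50,132,102)])
read('s6.png')"
```

```text
tool [552.6  17.8 292.1] [-179.8    0.    76.1] 6.45
[281.  184.5] 266.0
[281.  182.5] 274.0
[280.9 207.3] 279.0
[333.5 172.1] 324.0
[224.2 172.1] 320.0
s6.png dial px 263.29766337076825 233.3577117919922 axes [16.8 29.3] ang 177.7 reading 7.90 t 6.5 [551.9  17.8 292.7] [ 0.1  0.4 -0.4] 30.3
```

View pics/w6.png

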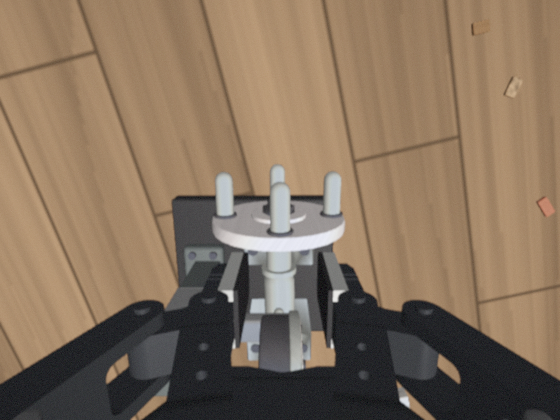

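The pin tip is seen at (280,184), predicted (281,184), so the stand pose is confirmed. I'll descend around the top pin.

Request:
drive_tool(moves=[[[1,0,-25],0],[[1,0,-55],0],[[1,0,-85],0],[[1,0,-110],0],[[1,0,-125],0],[[1,0,-134],0],[[1,0,-134],0],[[1,0,-134],0]], fingers=26)

```text
time: 7.17
tool_pos: [554.7, 17.7, 162.9]
tcp_rot: [180.0, -0.0, 76.0]
ft_force: [-0.2, 0.3, -0.1]
finger_gap: 25.9
```

```bash
cat >> dial.py <<'E'
def inst():
    t=r.sense(); c,s=np.cos(YAW),np.sin(YAW); d=t['tool_pos']-[SX,SY,0]; print('tool in stand',(c*d[0]+s*d[1]).round(1),(-s*d[0]+c*d[1]).round(1),t['tool_pos'].round(1))
E
python3 -c "
from dial import *
read('s7.png');inst()
c=cv2.imread('pics/s7.png')[170:300,210:340];cv2.imwrite('pics/zz7.png',cv2.resize(c,None,fx=4.5,fy=4.5,interpolation=2))"
```

```text
s7.png dial px 263.3180160522461 233.3288345336914 axes [16.7 29.2] ang 177.9 reading 7.91 t 7.2167 [555.2  17.6 163.7] [-0.   0.6  0.5] 26.0
tool in stand 3.6 118.3 [555.2  17.6 163.7]
```

View pics/zz7.png

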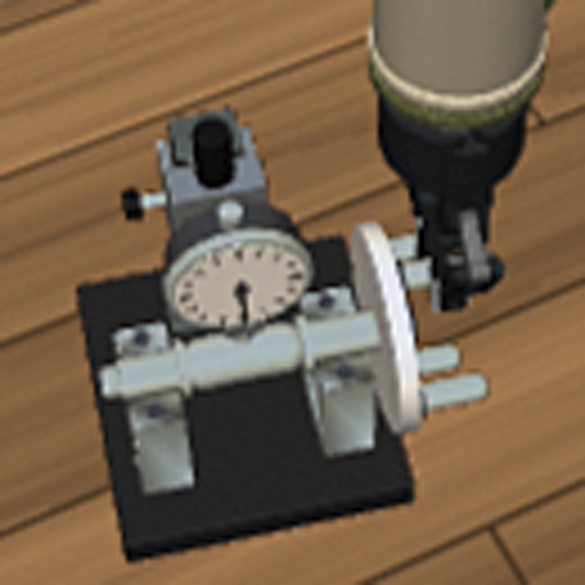

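Request:
drive_tool(moves=[[[4,-1,-5.5],0],[[8.5,-2,-6],0],[[13,-3,-6.5],0],[[16.5,-4,-7.5],0],[[20,-5,-8.5],0],[[23,-6,-10],0],[[26,-6.5,-11.5],0],[[29,-7,-13.5],0]])

```text
time: 7.88
tool_pos: [583.6, 10.5, 148.4]
tcp_rot: [-180.0, 0.0, 76.0]
ft_force: [-0.5, 0.2, 1.1]
finger_gap: 25.8
```

```bash
python3 -c "
from dial import *
read('s8.png');inst()
c=cv2.imread('pics/s8.png')[170:300,210:340];cv2.imwrite('pics/zz8.png',cv2.resize(c,None,fx=4.5,fy=4.5,interpolation=2))"
```

```text
s8.png dial px 263.32179260253906 233.37708791097006 axes [16.6 29.2] ang 164.3 reading 7.30 t 7.9333 [583.8  10.5 147.9] [-1.7  0.  -0.4] 25.6
tool in stand 33.0 118.3 [583.8  10.5 147.9]
```

View pics/zz8.png

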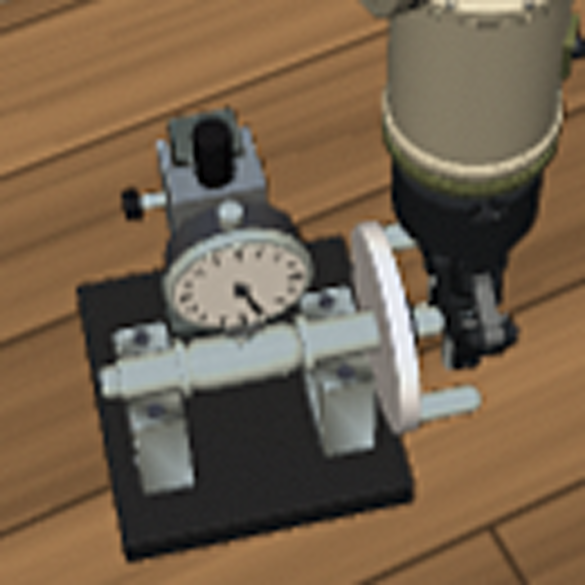

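```bash
cat > pol.py <<'E'
from dial import *
import sys
def polar(f,show=None):
    im=cv2.imread('pics/'+f); g=cv2.cvtColor(im,cv2.COLOR_BGR2GRAY).astype(np.float32)
    P0=w(20,0,190); q=proj('scene',[P0,P0+(w(0,1,0)-w(0,0,0))*30,P0+[0,0,30]]); A=np.c_[q[1]-q[0],q[2]-q[0]]/30
    c=np.array([263.31,233.35]); th=np.radians(np.arange(0,360,1)); R=np.arange(2,42,.5)
    X=R[:,None]*np.sin(th); Y=R[:,None]*np.cos(th); u=c[0]+A[0,0]*X+A[0,1]*Y; v=c[1]+A[1,0]*X+A[1,1]*Y
    return cv2.remap(g,u.astype(np.float32),v.astype(np.float32),cv2.INTER_CUBIC)
if __name__=='__main__':
    a=np.vstack([polar(x) for x in sys.argv[1:]]); cv2.imwrite('pics/pol.png',cv2.resize(np.clip(a,0,255).astype(np.uint8),None,fx=2,fy=3.0,interpolation=0))
E
python3 pol.py s5.png s8.png
```

```text
(no output)
```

View pics/pol.png

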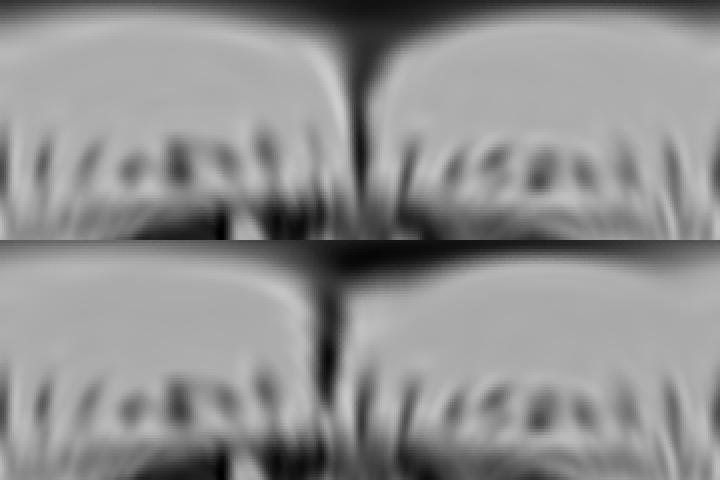

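Needle angle went from 178° to 164°, so the reading is falling. I'll continue in this direction.

Request:
drive_tool(moves=[[[2,-0.5,-1.5],0],[[4,-1,-3],0],[[6,-1.5,-5],0],[[8,-2,-7],0],[[9.5,-2.5,-9],0],[[11,-3,-11],0],[[13.5,-3.5,-14],0],[[15.5,-4,-17],0]])

```text
time: 8.6
tool_pos: [599.1, 6.6, 131.3]
tcp_rot: [180.0, 0.0, 76.0]
ft_force: [-0.9, 0.4, 0.8]
finger_gap: 26.2
```

```bash
python3 -c "
from dial import *
read('s9.png');inst()
wrist('w9.png')"
```

```text
s9.png dial px 263.2948862711589 233.32940673828125 axes [16.7 29.1] ang 146.0 reading 6.49 t 8.65 [598.9   6.5 130.5] [-0.7 -0.3 -0.7] 25.9
tool in stand 48.7 118.2 [598.9   6.5 130.5]
tool [598.8   6.6 130.7] [-180.    0.   76.] 8.7
```

View pics/w9.png

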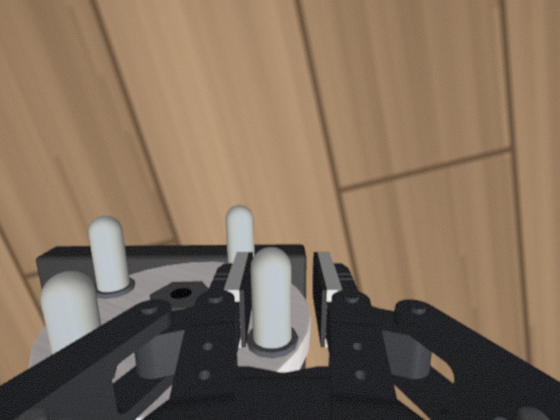

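Three readings fit a cosine with the start about 7° past the high spot. The lowest should be about 115° further on, at a reading near 3. I'll move on to the next pin behind.

Request:
drive_tool(moves=[[[0,0,15],0],[[0,0,35],0],[[0,0,54],0],[[-20,5,60],0],[[-45,11,60],0],[[-65,16,60],0],[[-70,17.5,60],0],[[-70,17.5,60],0]], fingers=30)

```text
time: 9.37
tool_pos: [528.1, 24.5, 191.8]
tcp_rot: [180.0, -0.0, 76.0]
ft_force: [0.1, -0.5, -0.3]
finger_gap: 30.1
```

```bash
python3 -c "
from dial import *
read('s10.png');inst()
wrist('w10.png',[w(50*np.sin(np.radians(a)),132,100+50*np.cos(np.radians(a))) for a in (-24,-28,-32,62)])"
```

```text
s10.png dial px 263.2801233927409 233.3342539469401 axes [16.7 29.2] ang 144.8 reading 6.43 t 9.4167 [529.1  24.2 191.9] [0.  0.8 0.8] 30.0
tool in stand -23.4 118.4 [529.1  24.2 191.9]
tool [529.5  24.1 191.9] [179.9  -0.   76. ] 9.4667
[290.1 221.7] 175.0
[283.8 220.8] 176.0
[277.8 219.8] 178.0
[404.8 209.7] 196.0
```

View pics/w10.png

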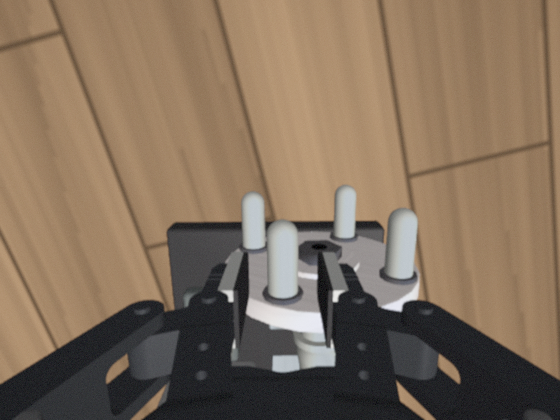

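Request:
drive_tool(moves=[[[0,0,-15],0],[[0,0,-30],0],[[0,0,-39.5],0],[[5,-1,-39],0],[[11,-2.8,-37.5],0],[[18,-4.5,-35.5],0],[[24.5,-6,-34.5],0],[[31,-7.8,-34],0]])

```text
time: 10.13
tool_pos: [561.6, 16.1, 159.0]
tcp_rot: [179.9, -0.0, 76.0]
ft_force: [-1.2, -0.2, 2.0]
finger_gap: 30.2
```

Request:
drive_tool(moves=[[[6.5,-1.6,-0.5],0],[[12.5,-3,-1.5],0],[[18,-4.5,-3],0],[[22,-5.5,-5],0],[[26,-6.5,-7.5],0],[[30,-7.5,-11],0],[[34,-8.5,-15],0],[[37.5,-9.3,-19],0]])

```text
time: 10.8
tool_pos: [597.5, 7.0, 137.9]
tcp_rot: [-180.0, 0.0, 76.0]
ft_force: [-1.8, 0.4, 0.7]
finger_gap: 29.9
```

```bash
python3 -c "
from dial import *
read('s11.png');inst()
wrist('w11.png')"; python3 pol.py s10.png s11.png
```

```text
s11.png dial px 263.3184509277344 233.33387502034506 axes [16.7 29.2] ang 87.7 reading 3.90 t 10.85 [597.5   6.9 137. ] [-1.3 -0.1  0. ] 29.9
tool in stand 47.2 118.1 [597.5   6.9 137. ]
tool [597.2   6.9 137.3] [-179.9    0.    76. ] 10.9
```

View pics/w11.png

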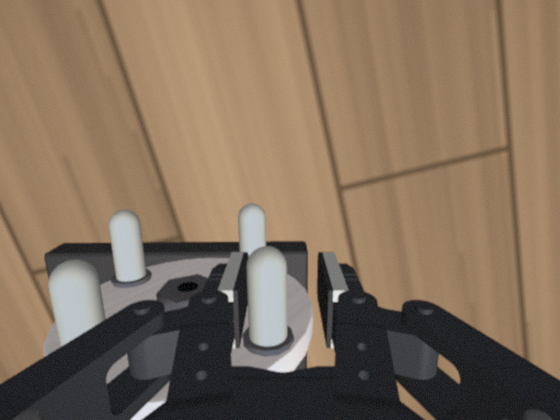

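View pics/pol.png

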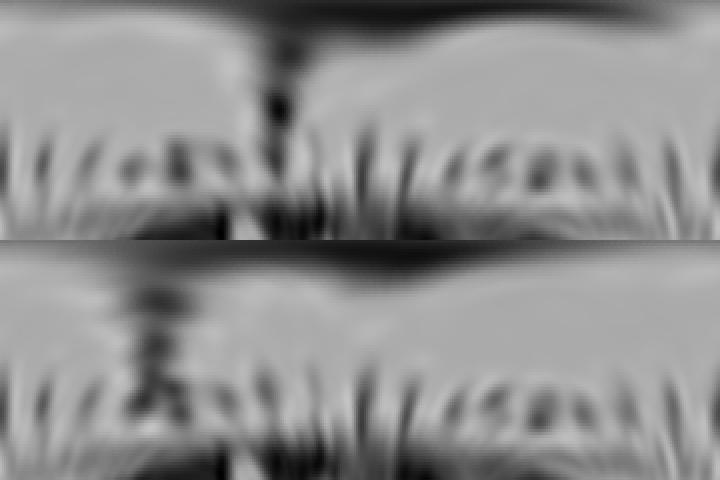

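Needle is at about 75°, i.e. 3.3 mm; the reader is biased by the 90° mark. That agrees with the cosine fit, which puts the minimum near 2.9. I'll take the next pin and go through the minimum.

Request:
drive_tool(moves=[[[0,0,18],0],[[0,0,38],0],[[-15,4,50],0],[[-40,10,52],0],[[-62,15.5,52],0],[[-75,18.5,52],0],[[-75,18.5,52],0],[[-75,18.5,52],0]])

```text
time: 11.57
tool_pos: [522.4, 25.7, 190.9]
tcp_rot: [179.9, -0.0, 76.0]
ft_force: [0.1, 0.2, -0.9]
finger_gap: 30.2
```

```bash
python3 -c "
from dial import *
read('s12.png');inst()
wrist('w12.png',[w(50*np.sin(np.radians(a)),132,100+50*np.cos(np.radians(a))) for a in (-32,-36,-40,-44)])"
```

```text
s12.png dial px 263.3220036824544 233.36634318033853 axes [16.8 29.1] ang 87.4 reading 3.88 t 11.6167 [522.9  25.5 190.9] [ 1.4  0.  -0.3] 29.8
tool in stand -29.7 118.1 [522.9  25.5 190.9]
tool [523.1  25.4 190.8] [179.9  -0.   76. ] 11.6667
[290.2 219.8] 177.0
[284.4 218.7] 179.0
[279.  217.5] 181.0
[274.1 216.2] 183.0
```

View pics/w12.png

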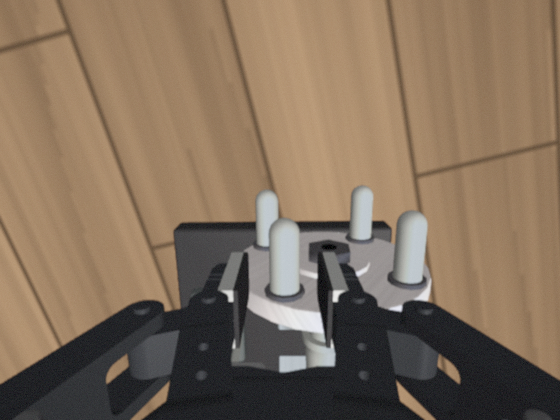

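Request:
drive_tool(moves=[[[0,0,-20],0],[[0,0,-37],0],[[1,0,-42],0],[[6,-1.5,-41],0],[[11.5,-3,-39.5],0],[[17.5,-4.5,-36.5],0],[[24,-6,-34.5],0],[[30.5,-7.6,-33.5],0]])

```text
time: 12.33
tool_pos: [554.6, 17.7, 158.8]
tcp_rot: [179.9, -0.0, 76.0]
ft_force: [-1.2, 0.1, 0.3]
finger_gap: 30.2
```

```bash
python3 -c "
from dial import *
read('s13.png');inst()"; python3 pol.py s12.png s13.png
```

```text
s13.png dial px 263.3385721842448 233.33282470703125 axes [16.7 29.2] ang 83.5 reading 3.71 t 12.3833 [555.5  17.4 158.9] [-1.8 -0.   0.9] 30.3
tool in stand 3.9 118.1 [555.5  17.4 158.9]
```

View pics/pol.png

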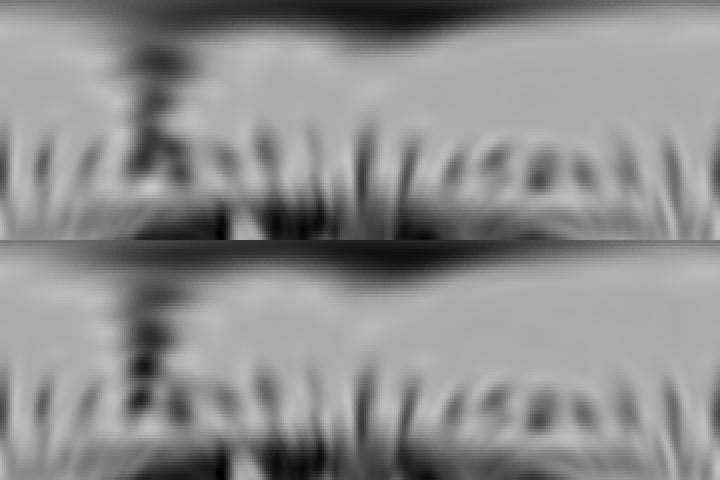

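View pics/z_s13.png

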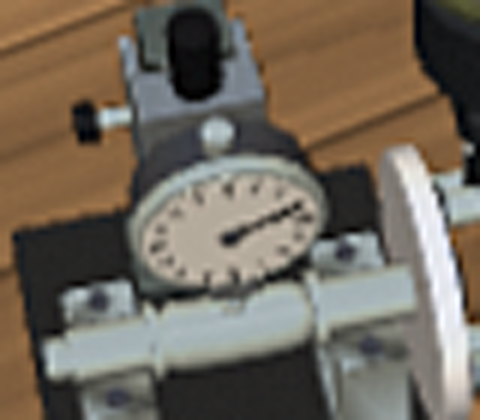

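The needle is at about 71° (3.1 mm), so the lowest reading has been seen. Now I'll carry on the same way toward the highest.

Request:
drive_tool(moves=[[[6.5,-1.6,-0.5],0],[[12,-3,-1.5],0],[[18,-4.5,-3],0],[[23.5,-6,-5],0],[[28.5,-7,-8],0],[[34,-8.5,-12],0],[[39.5,-10,-17],0],[[44,-11,-23],0]])

```text
time: 13.05
tool_pos: [597.5, 6.8, 133.5]
tcp_rot: [180.0, 0.0, 76.0]
ft_force: [-1.5, -0.2, 1.4]
finger_gap: 30.1
```

```bash
python3 -c "
from dial import *
read('s14.png');inst()"
```

```text
s14.png dial px 263.30233510335285 233.34075419108072 axes [16.7 29.2] ang 112.3 reading 4.99 t 13.1 [597.2   6.6 131.9] [-1.3 -0.7 -0.2] 30.1
tool in stand 46.9 117.8 [597.2   6.6 131.9]
```

Request:
drive_tool(moves=[[[0,0,18],0],[[0,0,38],0],[[-15,4,54],0],[[-40,10,58],0],[[-62,15.5,58],0],[[-71,17.5,58],0],[[-71,17.5,58],0],[[-71,17.5,58],0]])

```text
time: 13.77
tool_pos: [526.0, 24.4, 191.9]
tcp_rot: [180.0, 0.0, 76.0]
ft_force: [0.1, -0.6, -0.0]
finger_gap: 30.3
```

```bash
python3 -c "
from dial import *
read('s15.png');inst()
wrist('w15.png',[w(50*np.sin(np.radians(a)),132,100+50*np.cos(np.radians(a))) for a in (-24,-28,-32,-36,-40,-44)])"
```

```text
s15.png dial px 263.3054606119792 233.3584976196289 axes [16.8 29.2] ang 112.8 reading 5.01 t 13.8167 [526.4  24.3 191.9] [-1.1 -0.3  0.5] 29.8
tool in stand -26.0 117.8 [526.4  24.3 191.9]
tool [526.5  24.3 191.9] [180.   0.  76.] 13.8667
[295.3 220.5] 175.0
[288.9 219.6] 176.0
[282.9 218.6] 178.0
[277.2 217.5] 180.0
[272.  216.3] 182.0
[267.2 215.1] 184.0
```

View pics/w15.png

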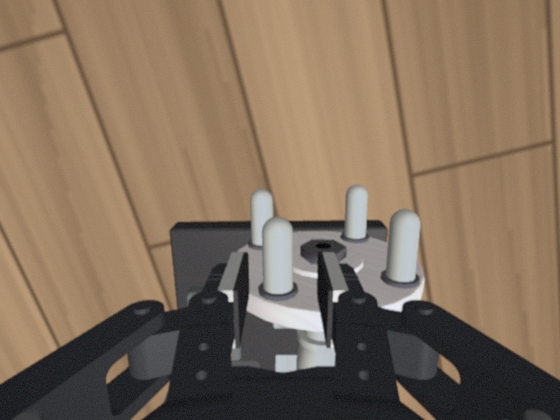

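View pics/z_s15.png

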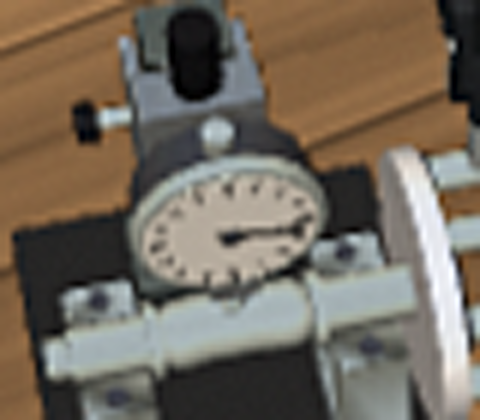

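The needle reads about 4.2 mm by eye, as the fit predicts; the reader catches the mark there. The pin is at −36°, so I'll descend around it and lead it on.

Request:
drive_tool(moves=[[[-3,0.8,-20],0],[[-3,0.8,-37],0],[[-2.5,0.5,-43],0],[[2.5,-0.6,-42],0],[[8,-2,-40],0],[[14,-3.5,-37.5],0],[[20,-5,-35.5],0],[[27,-6.7,-34.5],0]])

```text
time: 14.53
tool_pos: [554.5, 17.5, 159.2]
tcp_rot: [179.9, -0.0, 76.0]
ft_force: [-1.6, 0.7, 0.9]
finger_gap: 29.8
```

```bash
python3 -c "
from dial import *
read('s16.png');inst()"
```

```text
s16.png dial px 263.2882664998372 233.37207794189453 axes [16.8 29.2] ang 138.2 reading 6.14 t 14.5833 [555.6  17.2 159.3] [-0.7  0.1  0.7] 30.1
tool in stand 4.1 118.0 [555.6  17.2 159.3]
```

Request:
drive_tool(moves=[[[6.5,-1.6,-0.5],0],[[12,-3,-1.5],0],[[18,-4.5,-3],0],[[23.5,-6,-5],0],[[28.5,-7,-8],0],[[34,-8.5,-12],0],[[39.5,-10,-17],0],[[44,-11,-23],0]])

```text
time: 15.25
tool_pos: [597.5, 6.6, 134.0]
tcp_rot: [180.0, -0.0, 76.0]
ft_force: [-1.5, -0.4, 1.4]
finger_gap: 29.8
```

```bash
python3 -c "
from dial import *
read('s17.png');inst()"
```

```text
s17.png dial px 263.3012949625651 233.3436482747396 axes [16.7 29.1] ang 174.3 reading 7.75 t 15.3 [597.2   6.4 132.4] [-1.8 -0.7 -1.7] 30.2
tool in stand 47.0 117.6 [597.2   6.4 132.4]
```

View pics/z_s17.png

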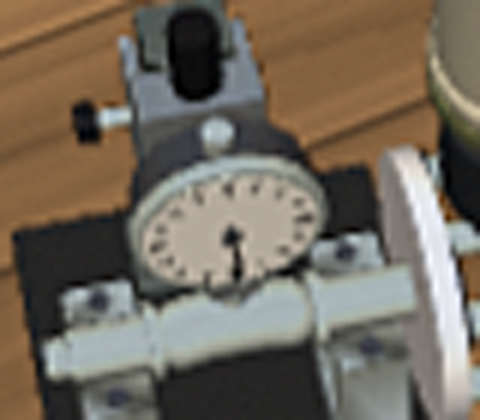

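Reading is 7.75 mm and still rising. I'll take one more pin to go over the top.

Request:
drive_tool(moves=[[[0,0,18],0],[[0,0,38],0],[[-15,4,54],0],[[-40,10,58],0],[[-62,15.5,58],0],[[-74,18.3,58],0],[[-74,18.3,58],0],[[-74,18.3,58],0]])

```text
time: 15.97
tool_pos: [522.9, 25.1, 192.6]
tcp_rot: [180.0, -0.0, 76.0]
ft_force: [0.5, 0.1, -0.2]
finger_gap: 30.1
```

```bash
python3 -c "
from dial import *
read('s18.png');inst()
wrist('w18.png',[w(50*np.sin(np.radians(a)),132,100+50*np.cos(np.radians(a))) for a in (-28,-32,-36,-40)])"
```

```text
s18.png dial px 263.3189468383789 233.3728815714518 axes [16.8 29.1] ang 176.5 reading 7.84 t 16.0167 [523.4  25.  192.6] [0.2 0.2 0.3] 30.0
tool in stand -29.1 117.7 [523.4  25.  192.6]
tool [523.6  24.9 192.6] [180.  -0.  76.] 16.0667
[295.1 219. ] 177.0
[289. 218.] 179.0
[283.3 217. ] 180.0
[278.  215.8] 183.0
```

View pics/w18.png

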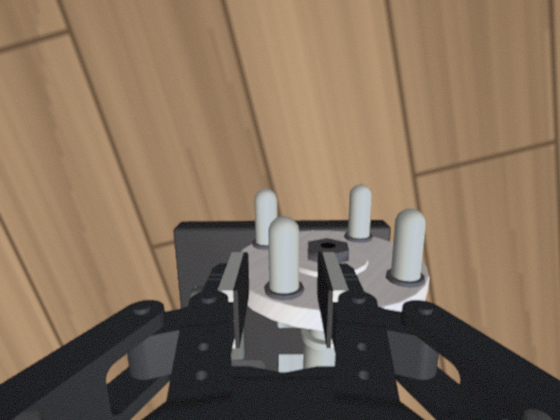

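Request:
drive_tool(moves=[[[0,0,-20],0],[[0,0,-37],0],[[0,0,-44],0],[[4,-1,-43.5],0],[[8,-2,-42],0],[[12,-3,-40.5],0],[[16,-4,-39],0],[[20,-5,-37],0]])

```text
time: 16.73
tool_pos: [543.9, 20.0, 156.8]
tcp_rot: [179.9, -0.0, 76.0]
ft_force: [-2.5, 0.9, 0.6]
finger_gap: 29.9
```

```bash
python3 -c "
from dial import *
read('s19.png');inst()"
```

```text
s19.png dial px 263.30762481689453 233.34813690185547 axes [16.7 29.2] ang 179.1 reading 7.96 t 16.7833 [544.8  19.7 157.3] [-0.1  0.7  1.1] 30.0
tool in stand -7.1 117.8 [544.8  19.7 157.3]
```

Request:
drive_tool(moves=[[[2,-0.5,0.5],0],[[4,-1,1],0],[[6,-1.5,1.5],0],[[8,-2,2],0],[[10,-2.5,2],0],[[12,-3,2.5],0],[[13,-3.2,2.5],0],[[13,-3.2,2.5],0]])

```text
time: 17.45
tool_pos: [556.1, 16.8, 158.0]
tcp_rot: [180.0, -0.0, 76.0]
ft_force: [-0.2, -0.1, 0.8]
finger_gap: 30.0
```

```bash
python3 -c "
from dial import *
read('s20.png');inst()"; python3 pol.py s17.png s19.png s20.png
```

```text
s20.png dial px 263.3177032470703 233.3505071004232 axes [16.7 29.2] ang 178.9 reading 7.95 t 17.5 [556.   16.8 158. ] [0.1 0.5 0.3] 29.9
tool in stand 4.5 117.7 [556.   16.8 158. ]
```

View pics/pol.png

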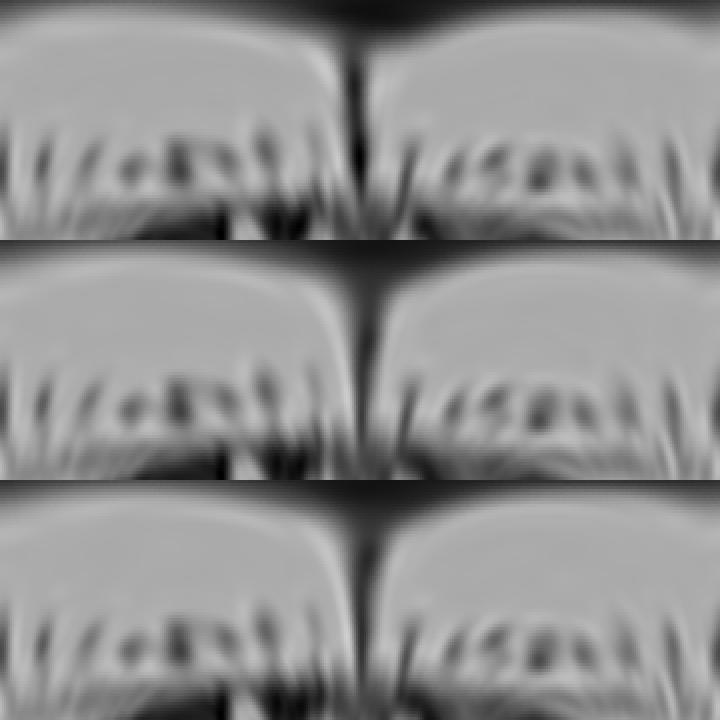

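The reading is level at its maximum (~8.0 mm) across the last two stops, so the high spot is under the plunger. I'll back the finger off the pin and lift clear.

Request:
drive_tool(moves=[[[-3,0.7,0],0],[[-6,1.5,0],0],[[-6,1.5,0],0],[[-6,1.5,10],0],[[-6,1.5,30],0],[[-6,1.5,60],0],[[-6,1.5,85],0],[[-6,1.5,100],0]])

```text
time: 18.17
tool_pos: [550.9, 18.3, 262.5]
tcp_rot: [179.7, -0.0, 76.0]
ft_force: [0.9, 0.5, -0.7]
finger_gap: 30.1
```

Request:
drive_tool(moves=[[[0,0,20],0],[[0,0,30],0],[[0,0,30],0],[[0,0,30],0],[[0,0,30],0],[[0,0,30],0],[[0,0,30],0],[[0,0,30],0]])

```text
time: 18.83
tool_pos: [549.4, 18.4, 286.9]
tcp_rot: [-179.9, 0.0, 76.0]
ft_force: [0.2, -0.4, 0.9]
finger_gap: 30.0
```

```bash
python3 -c "
from dial import *
read('s21.png');inst()"; cp pics/s21.png pics/f.png; python3 pol.py s5.png s20.png s21.png
```

```text
s21.png dial px 263.30332946777344 233.3817367553711 axes [16.9 29.3] ang 178.8 reading 7.95 t 18.8833 [549.5  18.4 287.2] [ 0.1 -0.2 -0.1] 30.1
tool in stand -2.2 117.7 [549.5  18.4 287.2]
```

View pics/s21.png

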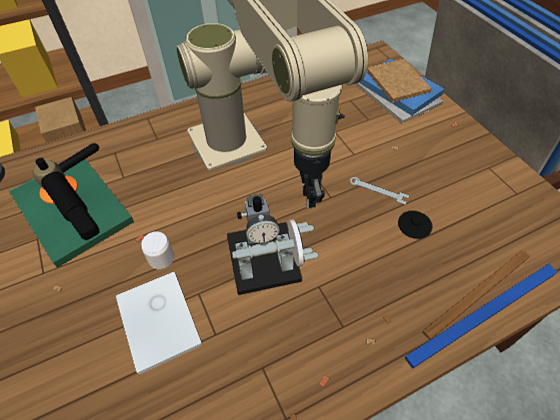

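View pics/z_s21.png

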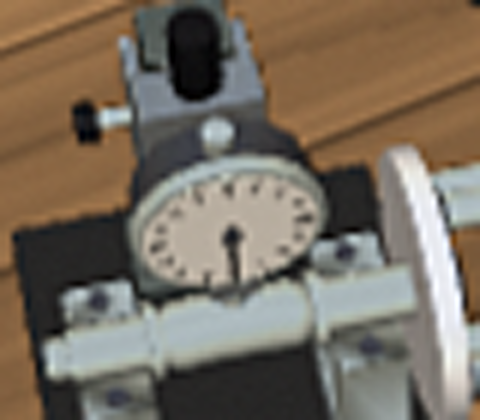

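The spindle sits in both V-blocks and the needle is straight down at about 8 mm, the highest seen. The gripper is clear and the bystanders are where they started.

```bash
python3 -c "
from bench import r
print(r.hand_in())"
```

```text
the job is handed in; nothing more can be done
None
```

The job is handed in, at about 19 s of the 72 s allowed. The spindle lies in the V-blocks with its high spot under the plunger; the hand-in gave no verdict.

- **Indicator:** I lowered it by the knob to a reading of about 7.9 mm, and it held there after I let go of the knob.
- **Lowest reading:** I led the drive pins round and passed through the minimum, about 3.0 mm.
- **Highest reading:** Carrying on the same way, the reading rose to about 8.0 mm and levelled off, reading the same about 14° apart. The readings fit a cosine with a 5 mm swing. I left the spindle roughly 10° or less from the peak, which is under 0.1 mm.
- **Final check:** The last picture shows the spindle seated, the dial at about 7.95 mm, the gripper well clear and the other things where they were. Measured wrist forces while turning stayed at 3 N or below.

**Disagreements:**
- My automatic needle reader gave wrong values near the dial's 90° mark (3.7–5.0 mm where the needle showed about 3.1–4.2). I read those pictures by eye and checked them against the cosine.
- My first estimate of the knob's height was several millimetres too high, so the plunger touched earlier than I expected. It never went past about half its travel.

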